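Weed out the stiff push switch

ROBOT

A 7-joint arm with a two-finger parallel gripper is mounted at the origin on the work surface. World frame = base frame: x ahead of the robot, y to its left, z up, the work surface at z = 0. Lengths are in m, angles in rad, forces in N, time in s.
With the tool pointing down it reaches from about 0.425 to 0.925 m from the base axis. Payload 6.8 kg.
Tool frame: the origin (TCP) lies at the very end of the fingers, on their centre line; the grasp point (between the pads) lies grasp_offset behind it (grasp_offset is the distance from the TCP to the grasp point, in m); z points along the fingers, y is the direction in which the jaws open and shut (so a half turn about z gives the same grasp; the last joint's range is limited). The gripper opens to 85 mm and grips with 20 to 120 N. Pads are 22 mm wide; open, the fingers measure 114 mm over their backs; the gripper's body (76 mm by 85 mm) begins 54 mm behind the grasp point. The pads swing forward as they close: fully open they stand 13 mm farther back than shut.
Start: joints at [-1.264, 0.477, 0.022, 1.555, -0.011, 1.109, -0.083], TCP at [0.272, 0.618, 0.231] pointing down, gripper open.
Joint ranges: [-2.96, 2.96], [-0.34, 2.1], [-1.41, 1.46], [0.24, 2.44], [-1.37, 4.51], [0.17, 1.92], [-2.96, 2.96]. Speed limits (rad/s): [2.39, 2.39, 3.14, 3.14, 3.14, 3.14, 3.14].

INTERFACE

Orientations are given as a unit quaternion [w, x, y, z].
In Python, from station import * gives the robot as it stands.
- The arm moves only by the shell command python3 -m handwheel 'ROWS' [FORCE]. ROWS is JSON, one flat list of numbers, 7 for each row, row after row: the shift along the world's x, y, z in cm, then the turn, a rotation vector about the world's x, y, z in degrees, then the opening, from 0 (shut) to 1 (fully open). In form: [tx, ty, tz, ax, ay, az, fingers, tx, ty, tz, ax, ay, az, fingers, ...]. A call has 1 to 8 rows; each row is the pose to reach, as a shift and turn from the pose measured when the call began; what a row does not reach only later rows make up. A row lasts 1/12 s, in which the tool goes at most 41.7 mm and 7.16 degrees, less where a joint would pass 70% of its speed; a pose out of reach is approached as far as the arm can. A call with a gripper value outside its range is refused whole. The fingers move at their own pace and stop on an object; FORCE is the grip in N (left out, the last holds). Time passes only in rows, so rows that repeat a pose let the fingers close. It gives the time, the measured TCP pose, the force and the opening at its end, in the units of the state.
- get_obs(): the state, without advancing time (a new reading comes with each control period).
- read_camera(name): name is "scene" or "top" or "wrist"; returns the picture (400x640x3 uint8, red, green, blue); there is no depth.
- camera_info(name): a dict with "fx", "fy", "cx", "cy" (pixels), "R" (3x3) and "t" (3): a world point X has camera coordinates R X + t; the wrist camera has in their place "mount" (4x4, takes a point from camera to tool coordinates, whose origin is the TCP and whose axes are the flange's). Camera axes: x right, y down, z forward; pixel columns grow to the right and rows downward; lengths in m; the calibration is good to about 2 mm. A picture is of the moment at which its call begins: read the wrist's pose just before it. camera_info takes no time and is no camera call.
- hand_in(): hands the job in, once; it reports no verdict.
The state is a dict: "t": time; "q": joint angles; "joint_vel": joint speeds; "joint_torque": joint torques, N m; "eef_pos": TCP position; "tool_rot": TCP orientation; "contact_force": force on the tool from outside, world axes, zero at the start; "torque": the same for the moment, N m; "gripper_width": opening from 0.0 (shut) to 1.0 (fully open).
Only numpy, scipy, OpenCV 4.12 (cv2) and the standard library are available. Lean on these libraries where they do the work, as an engineer would, in place of code of your own. Each camera call takes 0.05 s, during which the arm holds its last target. There are 200 camera calls.

TASK

Four look-alike push switches stand in the test nest; three are good and click down and stay down under a light push, one is too stiff. Press the caps gently, never harder than about 12 N, until all three good ones have clicked, then lift the stiff one, unclicked, out of its bay and set it down upright in the open, empty, low tray beside the nest. Leave the clicked switches standing in their bays, do not let the stiff one drop, and leave everything else on the bench alone.

Things in the scene. Friction and masses are not known exactly. Their poses are not given: they have to be found in the camera images.
- bay1 (a point): First of the four bays in a row on the long aluminium test nest (fixed, 100 x 285 mm), each holding a switch. The point is the centre of the switch housing: 25 mm above its foot, 25 mm below its top. y runs along the row (bays 70 mm apart), x square to it, z up. The foot stands 8 mm above the bench; the bay's rim rises 7 mm above the foot, 2 mm clear of the housing all round.
- bay2 (a point): Second of the four bays in a row on the long aluminium test nest (fixed, 100 x 285 mm), each holding a switch. The point is the centre of the switch housing: 25 mm above its foot, 25 mm below its top. Each switch: grey housing 36 x 36 x 50 mm, about 200 g, loose in its bay; on top a round black cap 24 mm across, standing 10 to 20 mm above the housing's top, different on each switch.
- bay3 (a point): Third of the four bays in a row on the long aluminium test nest (fixed, 100 x 285 mm), each holding a switch. The point is the centre of the switch housing: 25 mm above its foot, 25 mm below its top. The cap moves straight down on a spring (1 N preload, then 4 N/mm, up to 5 mm). On a good switch a plunger under it snaps 4 mm down (the click) at about 6 N and stays.
- bay4 (a point): Fourth of the four bays in a row on the long aluminium test nest (fixed, 100 x 285 mm), each holding a switch. The point is the centre of the switch housing: 25 mm above its foot, 25 mm below its top. The stiff switch would click only above 20 N. Exactly one of the four is stiff, in any bay. A clicked switch may be pressed again; its cap stays 4 mm lower.
- plunger_a (a joint): Plunger of one of the four look-alike switches (in which bay it stands differs each time and is not told): 0 m = up, not clicked; 0.004 m = clicked, it then stays in for good.
- plunger_b (a joint): Plunger of one of the four look-alike switches (in which bay it stands differs each time and is not told): 0 m = up, not clicked; 0.004 m = clicked, it then stays in for good.
- plunger_c (a joint): Plunger of one of the four look-alike switches (in which bay it stands differs each time and is not told): 0 m = up, not clicked; 0.004 m = clicked, it then stays in for good.
- plunger_d (a joint): Plunger of one of the four look-alike switches (in which bay it stands differs each time and is not told): 0 m = up, not clicked; 0.004 m = clicked, it then stays in for good.
- reject_tray_in (a point): centre of the inner floor (5 mm above the bench) of the open, empty, low orange reject tray, 140 mm (its x) x 110 mm (its y), walls 5 mm thick, rim 14 mm above the bench; fixed. It stands to the left or the right of the nest; the taller, divided tray on the other side holds small parts and is not the reject tray.

How it is judged:
On the way:
1. all three good switches have clicked and the stiff one still stands, unclicked, in its bay (value of joint each of plunger_a, plunger_b, plunger_c above 0.003 m and value of joint plunger_d below 0.0015 m and distance of switch_d from where it was at the start of the episode below 0.012 m), for 0.2 s.
At the end, for the whole second after the job is handed in: The three good switches are clicked (over 3 mm in) and upright in their own bays (within 12 mm of their start, 0.1 rad); the stiff one is unclicked, upright (0.12 rad) and at rest on the reject tray's floor, within 55 mm (tray x) and 40 mm (tray y) of its centre (value of joint each of plunger_a, plunger_b, plunger_c above 0.003 m and distance of each of switch_a, switch_b, switch_c from where it was at the start of the episode below 0.012 m and angle between each of switch_a, switch_b, switch_c's own z axis and vertical below 0.1 rad and value of joint plunger_d below 0.0015 m and angle between switch_d's own z axis and vertical below 0.12 rad and linear speed of switch_d below 0.02 m/s and x of switch_d in the frame of reject_tray_in between -0.055 and 0.055 m and y of switch_d in the frame of reject_tray_in between -0.04 and 0.04 m and z of switch_d in the frame of reject_tray_in between -0.004 and 0.005 m); the robot touches nothing.
It fails at once if a switch's cap is pushed with more than 18 N (contact force between any of cap_a, cap_b, cap_c, cap_d and anything else above 18 N).
It fails at once if the stiff switch is let fall instead of being set down (height (world z) of switch_d above 0.025 m and contact force between switch_d and anything else below 0.01 N).
It fails at once if one of the good switches is taken out of its bay (distance of any of switch_a, switch_b, switch_c from where it was at the start of the episode above 0.02 m).
It fails at once if a bystander on the bench is pushed more than 30 mm from its place (distance of any of lock_nut, contact_block, driver, cup, oil, meter from where it was at the start of the episode above 0.03 m).
It also fails if it takes over 58 s, if anything falls off the work surface, if the arm or the gripper's body presses on something with over 40 N, if the wrist force passes 120 N, or if a joint passes its speed limit or range.

## Working session

There is one attempt and no reset: what is moved stays moved. The work goes in short steps, Python scripts to look and compute and a shell command to move; the robot and the scene stay as the last step left them, time stands still between calls to the robot, and variables do not carry over. Pictures are saved under pics/ and viewed, on a budget of 10 in all, crops included, one or two more only if the job needs it, and the job is handed in when it is done.

```bash
mkdir -p pics; ls
python3 - <<'E'
from station import *
import cv2,numpy as np
print(get_obs())
for n in("top","scene"):
    cv2.imwrite(f"pics/{n}1.png",cv2.cvtColor(read_camera(n),cv2.COLOR_RGB2BGR)); print(n,camera_info(n))
print(camera_info("wrist"))
E
```

```text
pics
{'t': 0.0, 'q': array([-1.26409645,  0.47781752,  0.02229896,  1.55646668, -0.01145579,
        1.10932173, -0.08308247]), 'joint_vel': array([-0.00133945,  0.00018595, -0.00062994, -0.0002599 ,  0.00109346,
       -0.00117066,  0.00015938]), 'joint_torque': array([ 4.67141635e-04, -5.96452045e+01,  1.60812624e+00, -2.81194675e+01,
        1.24586347e-02,  9.29083413e-03, -4.66557523e-06]), 'eef_pos': array([0.27178773, 0.61719871, 0.23030685]), 'tool_rot': array([-1.14107731e-04,  2.05869721e-01,  9.78578954e-01, -9.35820006e-04]), 'contact_force': array([0.43049908, 0.9876594 , 0.45986805]), 'torque': array([0.05814184, 0.00241829, 0.01569727]), 'gripper_width': 0.9990054767900178}
top {'fx': 379.15782636983766, 'fy': 379.15782636983766, 'cx': 320.19883779256395, 'cy': 196.02113501061248, 'R': array([[ 0.00279162, -0.99999495, -0.00151649],
       [-0.98103613, -0.00244478, -0.19380952],
       [ 0.19380483,  0.00202877, -0.98103801]]), 't': array([0.00744903, 0.55246288, 0.73237127])}
scene {'fx': 380.4742159566639, 'fy': 380.4742159566639, 'cx': 320.6451781303464, 'cy': 197.7228249238774, 'R': array([[ 0.11342164,  0.99343184, -0.01512315],
       [ 0.60656524, -0.08129196, -0.79086676],
       [-0.78690161,  0.08052822, -0.61180149]]), 't': array([-0.05387255, -0.27595835,  1.28278151])}
{'fx': 332.6271904227824, 'fy': 332.6271904227824, 'cx': 321.3497130714539, 'cy': 196.85019119381857, 'mount': array([[-1.50885981e-03, -9.59670326e-01, -2.81123796e-01,
         7.11246211e-02],
       [ 9.99998804e-01, -1.35277717e-03, -7.49270970e-04,
         3.22406902e-04],
       [ 3.38755262e-04, -2.81124591e-01,  9.59671220e-01,
        -1.42963291e-01],
       [ 0.00000000e+00,  0.00000000e+00,  0.00000000e+00,
         1.00000000e+00]])}
```

View pics/top1.png

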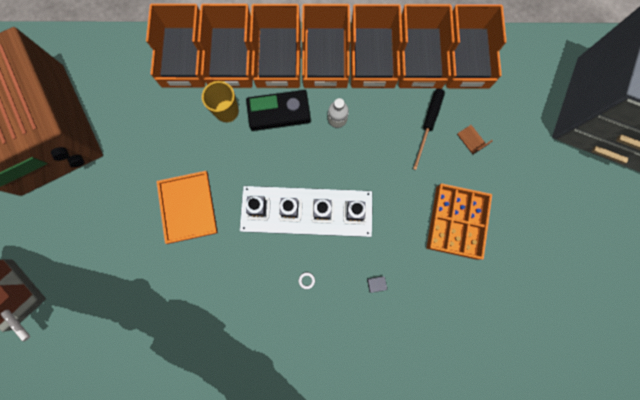

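View pics/scene1.png

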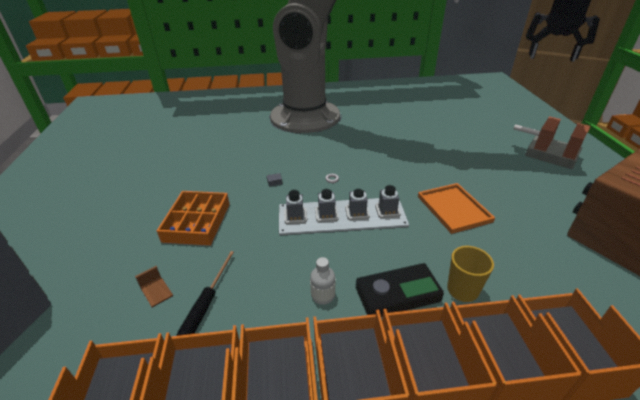

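The top view shows the white nest around (306,211), with caps near (256,205), (289,207), (322,208) and (356,210). The empty orange reject tray is at (187,207), which is +y, and the divided tray is at (461,221). The scene view agrees.

```bash
cat > h.py <<'E'
from station import *
import cv2,numpy as np
from scipy.spatial.transform import Rotation as Rn
def cam(n,obs=None):
    c=camera_info(n)
    K=(c['fx'],c['fy'],c['cx'],c['cy'])
    if n!="wrist":
        R=c['R'].T; return K,R,-R@c['t']
    o=obs; q=o['tool_rot']; Rt=Rn.from_quat([q[1],q[2],q[3],q[0]]).as_matrix(); M=c['mount']
    return K,Rt@M[:3,:3],Rt@M[:3,3]+o['eef_pos']
def ray(C,uv,z):
    K,R,p=C; uv=np.atleast_2d(np.float64(uv))
    d=np.c_[(uv[:,0]-K[2])/K[0],(uv[:,1]-K[3])/K[1],np.ones(len(uv))]@R.T
    return p+d*((z-p[2])/d[:,2])[:,None]
def rect(P):
    r=cv2.minAreaRect(np.float32(P[:,:2]*1000)); return r
def biggest(m,k=1):
    cs,_=cv2.findContours(m.astype(np.uint8),cv2.RETR_EXTERNAL,cv2.CHAIN_APPROX_NONE)
    return sorted(cs,key=cv2.contourArea)[::-1][:k]
E
python3 - <<'E'
from h import *
im=cv2.cvtColor(cv2.imread("pics/top1.png"),cv2.COLOR_BGR2HSV); C=cam("top")
roi=np.zeros(im.shape[:2],bool); roi[165:250,225:390]=1
m=roi&(im[...,2]>150)&(im[...,1]<40)
c=biggest(m)[0][:,0]
for z in(0.008,0.015): print("nest",z,rect(ray(C,c,z)))
roi2=np.zeros_like(roi); roi2[165:250,145:225]=1
m=roi2&(im[...,2]>120)&(im[...,1]>150)&(im[...,0]<20)
c=biggest(m)[0][:,0]; print("tray",rect(ray(C,c,0.014)))
m=roi&(im[...,2]<45)
for c in biggest(m,6):
    c=c[:,0];print(cv2.contourArea(c),c.mean(0),ray(C,c.mean(0),.073)[0])
E
```

```text
nest 0.008 ((529.232666015625, 39.25288391113281), (287.5096435546875, 101.67308044433594), 87.8626708984375)
nest 0.015 ((528.12646484375, 38.97941589355469), (285.04803466796875, 100.80255126953125), 87.8626708984375)
tray ((536.6423950195312, 300.2137451171875), (140.22767639160156, 110.94051361083984), 12.3798828125)
62.0 [253.5 203.5] [0.53299552 0.14328499 0.073     ]
60.0 [356.57692308 208.07692308] [ 0.52417698 -0.0643288   0.073     ]
55.0 [321.95833333 207.        ] [0.5261946  0.00526774 0.073     ]
52.0 [287.58333333 205.29166667] [0.52950564 0.07449621 0.073     ]
3.5 [264.03448276 207.75862069] [0.52435248 0.12176972 0.073     ]
0.0 [250. 214.] [0.51160368 0.1495157  0.073     ]
```

```bash
python3 -m handwheel '[25.7,-55.7,0,0,0,-68.3,0, 25.7,-55.7,0,0,0,-68.3,0, 25.7,-55.7,0,0,0,-68.3,0, 25.7,-55.7,0,0,0,-68.3,0, 25.7,-55.7,0,0,0,-68.3,0, 25.7,-55.7,0,0,0,-68.3,0, 25.7,-55.7,0,0,0,-68.3,0, 25.7,-55.7,0,0,0,-68.3,0]'; python3 -c "
import station;print([n for n in dir(station) if n[0]!='_']); print(getattr(station,'grasp_offset',None))
o=station.get_obs();print(o['q'],o['tool_rot'])"
```

```text
t: 0.77
eef_pos: [0.4117, 0.3129, 0.2307]
tool_rot: [-0.001, 0.652, 0.758, -0.001]
contact_force: [0.5, 0.5, 0.2]
gripper_width: 0.002
['PlanningError', 'camera_info', 'get_obs', 'grasp_offset', 'hand_in', 'read_camera']
0.0187
[-1.03802696  0.21986682  0.31326232  1.94605345 -0.08178035  0.98903648
 -0.53679635] [-6.09579627e-04  6.52159609e-01  7.58081165e-01 -6.47423126e-04]
```

```bash
python3 -m handwheel '[11.7,-25.3,0,0,0,-10.7,0, 11.7,-25.3,0,0,0,-10.7,0, 11.7,-25.3,0,0,0,-10.7,0, 11.7,-25.3,0,0,0,-10.7,0, 11.7,-25.3,0,0,0,-10.7,0, 11.7,-25.3,0,0,0,-10.7,0, 11.7,-25.3,0,0,0,-10.7,0, 11.7,-25.3,0,0,0,-10.7,0]'
python3 - <<'E'
from h import *
import pickle
o=get_obs(); im=read_camera("wrist"); pickle.dump(o,open("w1.pkl","wb"))
cv2.imwrite("pics/w1.png",cv2.cvtColor(im,cv2.COLOR_RGB2BGR)); print(o['eef_pos'],o['tool_rot'],o['contact_force'])
E
```

```text
t: 1.43
eef_pos: [0.5305, 0.0521, 0.231]
tool_rot: [0.001, 0.724, 0.69, -0.001]
contact_force: [1.0, -0.9, -0.7]
gripper_width: 0.002
[0.53052868 0.05211743 0.23098037] [ 0.00107264  0.72350839  0.69031391 -0.00107351] [ 1.0478905  -0.88027538 -0.66846756]
```

View pics/w1.png

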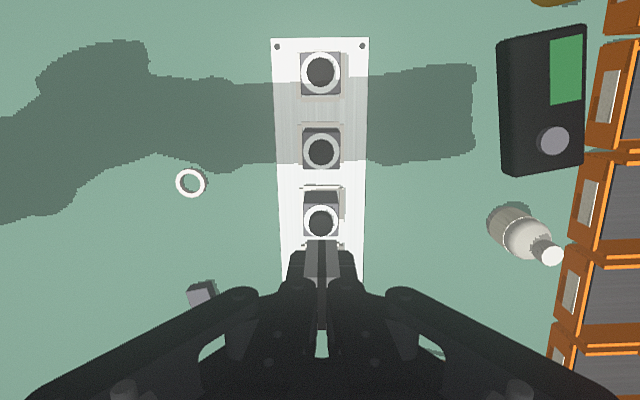

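The wrist view shows the nest with three caps at about (320,73), (321,150) and (321,222). The fourth is hidden behind the fingers. Next I refine the row from these.

Run:
```python
from h import *
import pickle
o=pickle.load(open("w1.pkl","rb"));C=cam("wrist",o)
g=cv2.imread("pics/w1.png").max(2)
for (u,v) in((320,73),(321,150),(321,222)):
    m=np.zeros(g.shape,bool); m[v-17:v+17,u-17:u+17]=1
    m&=g<80
    c=biggest(m)[0]; (x,y),r=cv2.minEnclosingCircle(c)
    print((x,y),r, [ray(C,(x,y),z)[0,:2].round(4) for z in(.068,.078)])
print(ray(C,[(272,38),(369,38)],.012))
```

```text
(315.5, 85.0) 2.6926822662353516 [array([0.5297, 0.1354]), array([0.5299, 0.135 ])]
(320.8571472167969, 151.85714721679688) 12.474565505981445 [array([0.5316, 0.0767]), array([0.5316, 0.0783])]
(320.5, 223.1086883544922) 12.395783424377441 [array([0.5278, 0.0067]), array([0.528 , 0.0105])]
[[0.48811073 0.1837417  0.012     ]
 [0.58437529 0.17907373 0.012     ]]
```

```bash
cat > ck.py <<'E'
import sys
from station import get_obs
o=get_obs(); f=o['contact_force'][2]
print('z %.4f  Fz %.2f t %.2f'%(o['eef_pos'][2],f,o['t'])); sys.exit(f>float(sys.argv[1]))
E
python3 -m handwheel '[0.0,2.4,-14.6,0,0,0,0, 0,2.4,-14.6,0,0,0,0, 0,2.4,-14.6,0,0,0,0, 0,2.4,-14.6,0,0,0,0, 0,2.4,-14.6,0,0,0,0, 0,2.4,-14.6,0,0,0,0, 0,2.4,-14.6,0,0,0,0, 0,2.4,-14.6,0,0,0,0]'; python3 ck.py 4 &&
python3 -m handwheel '[0,0,-0.15,0,0,0,0,0,0,-0.15,0,0,0,0]' >/dev/null && python3 ck.py 4 &&
python3 -m handwheel '[0,0,-0.15,0,0,0,0,0,0,-0.15,0,0,0,0]' >/dev/null && python3 ck.py 4 &&
python3 -m handwheel '[0,0,-0.15,0,0,0,0,0,0,-0.15,0,0,0,0]'
```

```text
t: 2.15
eef_pos: [0.5309, 0.0801, 0.0866]
tool_rot: [0.001, 0.722, 0.691, 0.001]
contact_force: [-0.4, -0.4, -1.0]
gripper_width: 0.0
z 0.0866  Fz -1.02 t 2.15False
```

```bash
sed -i 's/sys.exit(f>float(sys.argv\[1\]))/sys.exit(int(f>float(sys.argv[1])))/' ck.py
python3 -m handwheel '[0,-0.3,-0.5,0,0,0,0,0,-0.3,-0.5,0,0,0,0,0,-0.3,-0.5,0,0,0,0]' >/dev/null && python3 ck.py 4 &&
python3 -m handwheel '[0,0,-0.15,0,0,0,0,0,0,-0.15,0,0,0,0]' >/dev/null && python3 ck.py 4 &&
python3 -m handwheel '[0,0,-0.15,0,0,0,0,0,0,-0.15,0,0,0,0]' >/dev/null && python3 ck.py 4 &&
python3 -m handwheel '[0,0,-0.15,0,0,0,0,0,0,-0.15,0,0,0,0]' >/dev/null && python3 ck.py 4 &&
python3 -m handwheel '[0,0,-0.15,0,0,0,0,0,0,-0.15,0,0,0,0]' >/dev/null && python3 ck.py 4 &&
python3 -m handwheel '[0,0,-0.15,0,0,0,0,0,0,-0.15,0,0,0,0]'
```

```text
z 0.0824  Fz -1.13 t 2.40
z 0.0810  Fz -0.56 t 2.57
z 0.0794  Fz -0.71 t 2.73
z 0.0775  Fz -0.35 t 2.90
z 0.0757  Fz -0.11 t 3.07
t: 3.23
eef_pos: [0.5306, 0.0767, 0.0739]
tool_rot: [0.001, 0.723, 0.691, 0.001]
contact_force: [0.3, -0.7, -0.8]
gripper_width: 0.001
```

```bash
python3 -m handwheel '[0,0,-0.1,0,0,0,0,0,0,-0.1,0,0,0,0]' >/dev/null && python3 ck.py 4 &&
python3 -m handwheel '[0,0,-0.1,0,0,0,0,0,0,-0.1,0,0,0,0]' >/dev/null && python3 ck.py 4 &&
python3 -m handwheel '[0,0,-0.1,0,0,0,0,0,0,-0.1,0,0,0,0]' >/dev/null && python3 ck.py 4 &&
python3 -m handwheel '[0,0,-0.1,0,0,0,0,0,0,-0.1,0,0,0,0]' >/dev/null && python3 ck.py 4 &&
python3 -m handwheel '[0,0,-0.1,0,0,0,0,0,0,-0.1,0,0,0,0]' >/dev/null && python3 ck.py 4 &&
python3 -m handwheel '[0,0,-0.1,0,0,0,0,0,0,-0.1,0,0,0,0]' >/dev/null && python3 ck.py 4 &&
python3 -m handwheel '[0,0,-0.1,0,0,0,0,0,0,-0.1,0,0,0,0]' >/dev/null && python3 ck.py 4
```

```text
z 0.0727  Fz -0.19 t 3.40
z 0.0715  Fz -0.47 t 3.57
z 0.0704  Fz 0.11 t 3.73
z 0.0693  Fz 1.89 t 3.90
z 0.0685  Fz 4.41 t 4.07
```

```bash
python3 -m handwheel '[0,0,-0.05,0,0,0,0,0,0,-0.05,0,0,0,0]' >/dev/null && python3 ck.py 6 &&
python3 -m handwheel '[0,0,-0.05,0,0,0,0,0,0,-0.05,0,0,0,0]' >/dev/null && python3 ck.py 6 &&
python3 -m handwheel '[0,0,-0.05,0,0,0,0,0,0,-0.05,0,0,0,0]' >/dev/null && python3 ck.py 6 &&
python3 -m handwheel '[0,0,-0.05,0,0,0,0,0,0,-0.05,0,0,0,0]' >/dev/null && python3 ck.py 6
```

```text
z 0.0682  Fz 5.08 t 4.23
z 0.0678  Fz -0.54 t 4.40
z 0.0671  Fz 0.45 t 4.57
z 0.0663  Fz 0.41 t 4.73
```

Bay 2 clicked: the force dropped from 5 N to 0. Bay 1 is next.

```bash
python3 -m handwheel '[0,0,2,0,0,0,0,0,0,2,0,0,0,0,0.3,7,2,0,0,0,0,0.3,7,2,0,0,0,0,0.3,7,2,0,0,0,0,0.3,7,2,0,0,0,0,0.3,7,1.5,0,0,0,0,0.3,7,1.5,0,0,0,0]'; python3 ck.py 4 &&
python3 -m handwheel '[0,0,-0.1,0,0,0,0,0,0,-0.1,0,0,0,0]' >/dev/null && python3 ck.py 4 &&
python3 -m handwheel '[0,0,-0.1,0,0,0,0,0,0,-0.1,0,0,0,0]' >/dev/null && python3 ck.py 4 &&
python3 -m handwheel '[0,0,-0.1,0,0,0,0,0,0,-0.1,0,0,0,0]' >/dev/null && python3 ck.py 4 &&
python3 -m handwheel '[0,0,-0.1,0,0,0,0,0,0,-0.1,0,0,0,0]' >/dev/null && python3 ck.py 4 &&
python3 -m handwheel '[0,0,-0.1,0,0,0,0,0,0,-0.1,0,0,0,0]' >/dev/null && python3 ck.py 4 &&
python3 -m handwheel '[0,0,-0.1,0,0,0,0,0,0,-0.1,0,0,0,0]' >/dev/null && python3 ck.py 4 &&
python3 -m handwheel '[0,0,-0.1,0,0,0,0,0,0,-0.1,0,0,0,0]' >/dev/null && python3 ck.py 4 &&
python3 -m handwheel '[0,0,-0.1,0,0,0,0,0,0,-0.1,0,0,0,0]' >/dev/null && python3 ck.py 4 &&
python3 -m handwheel '[0,0,-0.1,0,0,0,0,0,0,-0.1,0,0,0,0]' >/dev/null && python3 ck.py 4
```

```text
t: 5.4
eef_pos: [0.5327, 0.145, 0.0803]
tool_rot: [0.0, 0.723, 0.691, -0.001]
contact_force: [-0.3, -0.0, 0.2]
gripper_width: 0.004
z 0.0803  Fz 0.20 t 5.40
z 0.0788  Fz -0.54 t 5.57
z 0.0776  Fz 0.40 t 5.73
z 0.0765  Fz 0.24 t 5.90
z 0.0754  Fz -0.11 t 6.07
z 0.0744  Fz 1.36 t 6.23
z 0.0736  Fz 5.04 t 6.40
```

```bash
python3 -m handwheel '[0,0,-0.05,0,0,0,0,0,0,-0.05,0,0,0,0]' >/dev/null && python3 ck.py 8 &&
python3 -m handwheel '[0,0,-0.05,0,0,0,0,0,0,-0.05,0,0,0,0]' >/dev/null && python3 ck.py 8 &&
python3 -m handwheel '[0,0,-0.05,0,0,0,0,0,0,-0.05,0,0,0,0]' >/dev/null && python3 ck.py 8 &&
python3 -m handwheel '[0,0,-0.05,0,0,0,0,0,0,-0.05,0,0,0,0]' >/dev/null && python3 ck.py 8
```

```text
z 0.0733  Fz 6.40 t 6.57
z 0.0729  Fz 0.06 t 6.73
z 0.0722  Fz 0.31 t 6.90
z 0.0714  Fz 0.03 t 7.07
```

```bash
python3 -m handwheel '[0,0,2,0,0,0,0,0,0,2,0,0,0,0,-0.5,-13.9,2,0,0,0,0,-0.5,-13.9,2,0,0,0,0,-0.5,-13.9,2,0,0,0,0,-0.5,-13.9,1.5,0,0,0,0,-0.5,-13.9,1,0,0,0,0,-0.5,-13.9,1,0,0,0,0]'; python3 ck.py 4 &&
python3 -m handwheel '[0,0,-0.1,0,0,0,0,0,0,-0.1,0,0,0,0]' >/dev/null && python3 ck.py 4 &&
python3 -m handwheel '[0,0,-0.1,0,0,0,0,0,0,-0.1,0,0,0,0]' >/dev/null && python3 ck.py 4 &&
python3 -m handwheel '[0,0,-0.1,0,0,0,0,0,0,-0.1,0,0,0,0]' >/dev/null && python3 ck.py 4 &&
python3 -m handwheel '[0,0,-0.1,0,0,0,0,0,0,-0.1,0,0,0,0]' >/dev/null && python3 ck.py 4 &&
python3 -m handwheel '[0,0,-0.1,0,0,0,0,0,0,-0.1,0,0,0,0]' >/dev/null && python3 ck.py 4 &&
python3 -m handwheel '[0,0,-0.1,0,0,0,0,0,0,-0.1,0,0,0,0]' >/dev/null && python3 ck.py 4 &&
python3 -m handwheel '[0,0,-0.1,0,0,0,0,0,0,-0.1,0,0,0,0]' >/dev/null && python3 ck.py 4 &&
python3 -m handwheel '[0,0,-0.1,0,0,0,0,0,0,-0.1,0,0,0,0]' >/dev/null && python3 ck.py 4 &&
python3 -m handwheel '[0,0,-0.1,0,0,0,0,0,0,-0.1,0,0,0,0]' >/dev/null && python3 ck.py 4 &&
python3 -m handwheel '[0,0,-0.1,0,0,0,0,0,0,-0.1,0,0,0,0]' >/dev/null && python3 ck.py 4; python3 -c "import station;print(station.get_obs()['eef_pos'])"
```

```text
t: 7.73
eef_pos: [0.5264, 0.0025, 0.0804]
tool_rot: [-0.0, 0.725, 0.688, -0.002]
contact_force: [0.1, -0.2, 0.1]
gripper_width: -0.0
z 0.0804  Fz 0.10 t 7.73
z 0.0790  Fz 0.65 t 7.90
z 0.0778  Fz -0.66 t 8.07
z 0.0767  Fz 0.20 t 8.23
z 0.0755  Fz 0.04 t 8.40
z 0.0744  Fz -0.25 t 8.57
z 0.0734  Fz 0.43 t 8.73
z 0.0725  Fz 4.06 t 8.90
[0.52657806 0.00700906 0.07252105]
```

```bash
python3 -m handwheel '[0,0,-0.05,0,0,0,0,0,0,-0.05,0,0,0,0]' >/dev/null && python3 ck.py 8 &&
python3 -m handwheel '[0,0,-0.05,0,0,0,0,0,0,-0.05,0,0,0,0]' >/dev/null && python3 ck.py 8 &&
python3 -m handwheel '[0,0,-0.05,0,0,0,0,0,0,-0.05,0,0,0,0]' >/dev/null && python3 ck.py 8 &&
python3 -m handwheel '[0,0,-0.05,0,0,0,0,0,0,-0.05,0,0,0,0]' >/dev/null && python3 ck.py 8
```

```text
z 0.0722  Fz 5.03 t 9.07
z 0.0718  Fz 0.04 t 9.23
z 0.0711  Fz -0.36 t 9.40
z 0.0703  Fz 0.52 t 9.57
```

Bays 1, 2 and 3 have clicked, so bay 4 holds the stiff switch by elimination. I'll open the gripper, move over bay 4 and look before grasping.

```bash
python3 -m handwheel '[0,0,3,0,0,0,0,-0.1,-2,6,0,0,0.8,1,-0.1,-7.1,6,0,0,0.8,1,-0.1,-7.1,6,0,0,0.8,1,-0.1,-7.1,6,0,0,0.8,1,-0.1,-7.1,6,0,0,0.8,1,-0.1,-7.1,6,0,0,0.8,1,-0.1,-7.1,6,0,0,0.8,1]'
python3 - <<'E'
from h import *
import pickle
o=get_obs(); im=read_camera("wrist"); pickle.dump(o,open("w2.pkl","wb"))
cv2.imwrite("pics/w2.png",cv2.cvtColor(im,cv2.COLOR_RGB2BGR)); print(o['eef_pos'],o['tool_rot'])
C=cam("wrist",o);K,R,p=C
for X in((.5255,-.0635,.058),(.5255,-.0635,.075),(.528,.0065,.058)):
    c=R.T@(np.array(X)-p);print(X,c[0]/c[2]*K[0]+K[2],c[1]/c[2]*K[1]+K[3])
E
```

```text
t: 10.23
eef_pos: [0.525, -0.0627, 0.1297]
tool_rot: [-0.002, 0.718, 0.696, -0.002]
contact_force: [0.3, 0.9, 0.4]
gripper_width: 0.975
[ 0.52502766 -0.0626591   0.12971805] [-0.00172892  0.71761214  0.69643698 -0.0023166 ]
(0.5255, -0.0635, 0.058) 322.2728309499745 210.13826821839982
(0.5255, -0.0635, 0.075) 322.18952985342383 218.76789607957733
(0.528, 0.0065, 0.058) 322.83914468950064 103.22373818397399
```

View pics/w2.png

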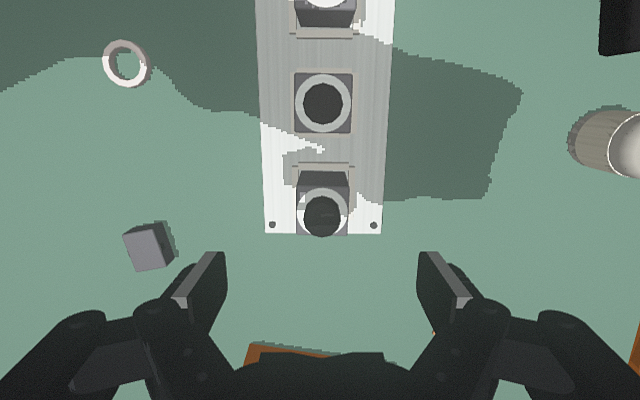

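The view shows the bay 4 cap at (322,216), against a predicted (322,219), so the tool is centred between the open jaws. Descending to grasp.

```bash
python3 -m handwheel '[0,0,-3,0,0,0,1,0,0,-6,0,0,0,1,0,0,-8,0,0,0,1,0,0,-10,0,0,0,1,0,0,-10.5,0,0,0,1,0,0,-10.5,0,0,0,1,0,0,-10.5,0,0,0,1,0,0,-10.5,0,0,0,1]' 40
```

```text
t: 10.95
eef_pos: [0.5261, -0.0626, 0.0259]
tool_rot: [-0.001, 0.717, 0.697, -0.002]
contact_force: [0.9, -0.6, 1.2]
gripper_width: 1.002
```

```bash
python3 -m handwheel '[0,0,0,0,0,0,0.6,0,0,0,0,0,0,0.5,0,0,0,0,0,0,0.45,0,0,0,0,0,0,0.4,0,0,0,0,0,0,0.3,0,0,0,0,0,0,0.2,0,0,0,0,0,0,0,0,0,0,0,0,0,0]' 40; python3 -m handwheel '[0,0,0,0,0,0,0,0,0,0,0,0,0,0,0,0,0.3,0,0,0,0,0,0,0.3,0,0,0,0]'; python3 ck.py 90
```

```text
t: 11.62
eef_pos: [0.5262, -0.0626, 0.0264]
tool_rot: [-0.001, 0.718, 0.697, -0.001]
contact_force: [-1.8, -0.8, 5.7]
gripper_width: 0.413
t: 11.95
eef_pos: [0.5262, -0.0626, 0.0297]
tool_rot: [-0.001, 0.718, 0.696, -0.001]
contact_force: [0.3, -0.8, -1.6]
gripper_width: 0.413
z 0.0297  Fz -1.59 t 11.95
```

```bash
python3 -m handwheel '[0,0,2,0,0,0,0,0,0,4,0,0,0,0,0,0,7,0,0,0,0,0,0,10,0,0,0,0,0,0,12,0,0,0,0,0,2,12,0,0,0,0,0.1,5,12,0,0,0,0,0.2,8,12,0,0,0,0]'
python3 -m handwheel '[0.1,3,0,0,0,0,0,0.2,6,0,0,0,0,0,0.3,9,0,0,0,0,0,0.4,12,0,0,0,0,0,0.5,15,0,0,0,0,0,0.6,18,0,0,0,0,0,0.7,21,0,0,0,0,0,0.7,24,0,0,0,0,0]'
python3 - <<'E'
from h import *
cv2.imwrite("pics/s2.png",cv2.cvtColor(read_camera("scene"),cv2.COLOR_RGB2BGR)[100:320,200:560])
E
```

```text
t: 12.62
eef_pos: [0.5282, 0.0174, 0.1503]
tool_rot: [-0.001, 0.719, 0.695, -0.001]
contact_force: [0.6, 0.9, -0.6]
gripper_width: 0.418
t: 13.28
eef_pos: [0.5348, 0.2587, 0.1501]
tool_rot: [-0.001, 0.719, 0.695, -0.001]
contact_force: [-0.2, -0.3, -2.4]
gripper_width: 0.414
```

View pics/s2.png

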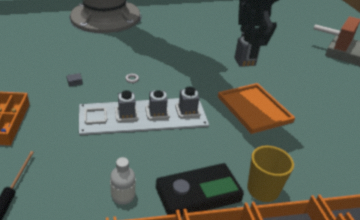

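The crop shows bay 4 empty at (96,116), three switches still standing, and the stiff one in the gripper near (248,58). Moving over the tray and down.

```bash
python3 -m handwheel '[0.2,4.1,0,0,0,0,0,0.2,4.1,0,0,0,0,0,0.2,4.1,-3,0,0,0,0,0.2,4.1,-6,0,0,0,0,0.2,4.1,-9,0,0,0,0,0.2,4.1,-11,0,0,0,0,0.2,4.1,-12,0,0,0,0,0.2,4.1,-12,0,0,0,0]'; python3 ck.py 2 &&
python3 -m handwheel '[0,0,-0.2,0,0,0,0,0,0,-0.2,0,0,0,0]' >/dev/null && python3 ck.py 1 &&
python3 -m handwheel '[0,0,-0.15,0,0,0,0,0,0,-0.15,0,0,0,0]' >/dev/null && python3 ck.py 1 &&
python3 -m handwheel '[0,0,-0.1,0,0,0,0,0,0,-0.1,0,0,0,0]' >/dev/null && python3 ck.py 1 &&
python3 -m handwheel '[0,0,-0.1,0,0,0,0,0,0,-0.1,0,0,0,0]' >/dev/null && python3 ck.py 1 &&
python3 -m handwheel '[0,0,-0.1,0,0,0,0,0,0,-0.1,0,0,0,0]' >/dev/null && python3 ck.py 1
```

```text
t: 14.0
eef_pos: [0.5342, 0.3072, 0.0275]
tool_rot: [-0.003, 0.716, 0.698, -0.002]
contact_force: [-1.0, -0.1, -2.1]
gripper_width: 0.419
z 0.0275  Fz -2.09 t 14.00
z 0.0262  Fz -2.17 t 14.17
z 0.0258  Fz -1.73 t 14.33
z 0.0256  Fz -2.39 t 14.50
z 0.0248  Fz -1.93 t 14.67
z 0.0237  Fz -1.79 t 14.83
```

```bash
python3 -m handwheel '[0,0,-0.06,0,0,0,0,0,0,-0.06,0,0,0,0]' >/dev/null && python3 ck.py 0.5 &&
python3 -m handwheel '[0,0,-0.06,0,0,0,0,0,0,-0.06,0,0,0,0]' >/dev/null && python3 ck.py 0.5 &&
python3 -m handwheel '[0,0,-0.06,0,0,0,0,0,0,-0.06,0,0,0,0]' >/dev/null && python3 ck.py 0.5 &&
python3 -m handwheel '[0,0,-0.06,0,0,0,0,0,0,-0.06,0,0,0,0]' >/dev/null && python3 ck.py 0.5 &&
python3 -m handwheel '[0,0,-0.06,0,0,0,0,0,0,-0.06,0,0,0,0]' >/dev/null && python3 ck.py 0.5; python3 -c "import station;o=station.get_obs();print(o['eef_pos'],o['tool_rot'])"
```

```text
z 0.0236  Fz 3.15 t 15.00
[0.53604555 0.3083243  0.02355199] [-0.00248199  0.71571022  0.69839251  0.0007858 ]
```

Floor contact came at the expected height. I'll release, rise and check.

```bash
python3 -m handwheel '[0,0,0,0,0,0,0.5,0,0,0,0,0,0,0.6,0,0,0,0,0,0,0.8,0,0,0,0,0,0,0.9,0,0,0,0,0,0,0.9,0,0,0,0,0,0,0.9]' && python3 -m handwheel '[0,0,2,0,0,0,0.9,0,0,5,0,0,0,0.9,0,0,9,0,0,0,0.9,0,0,13,0,0,0,0.9,-1,0,17,0,0,0,0.9,-4,0,17,0,0,0,0.9,-8,0,17,0,0,0,0.9,-8,0,17,0,0,0,0.9]'
python3 - <<'E'
from h import *
import pickle
o=get_obs(); w=read_camera("wrist"); s=read_camera("scene"); t=read_camera("top"); pickle.dump(o,open("w3.pkl","wb"))
z=cv2.resize(t[150:260,140:400],None,fx=2.46,fy=2.46)
s2=cv2.resize(s[160:260,240:520],(640,229))
cv2.imwrite("pics/end.png",cv2.cvtColor(np.vstack([z[:,:639],s2[:,:639]]),cv2.COLOR_RGB2BGR))
cv2.imwrite("pics/w3.png",cv2.cvtColor(w,cv2.COLOR_RGB2BGR))
E
```

```text
t: 15.5
eef_pos: [0.5361, 0.3083, 0.0235]
tool_rot: [-0.002, 0.716, 0.698, 0.001]
contact_force: [0.0, -1.3, 0.9]
gripper_width: 0.9
t: 16.17
eef_pos: [0.4488, 0.3083, 0.1927]
tool_rot: [-0.005, 0.714, 0.7, -0.002]
contact_force: [-0.8, -0.0, -0.8]
gripper_width: 0.898
```

View pics/end.png

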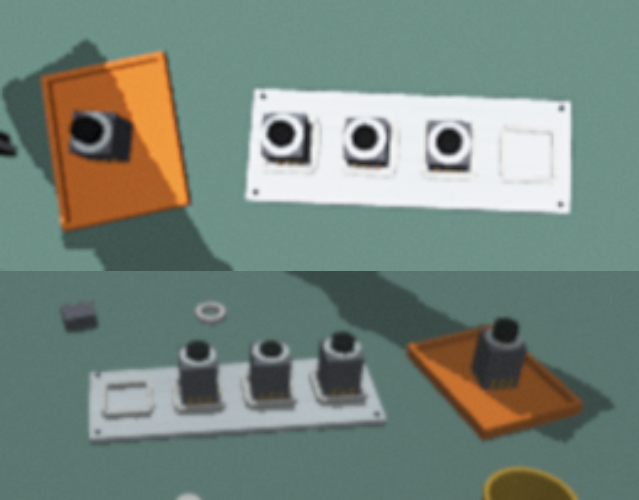

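View pics/w3.png

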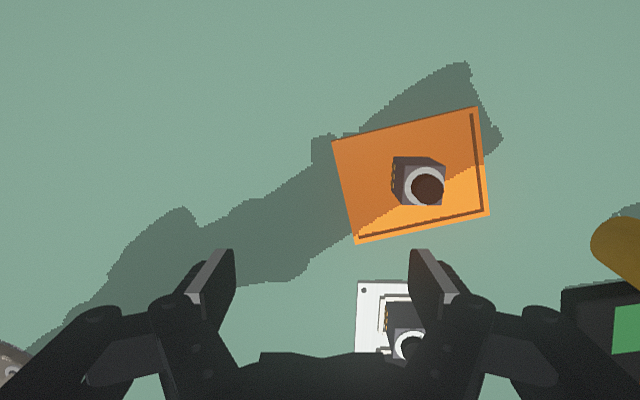

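The top and scene crops show the stiff switch upright near the middle of the tray with its cap still tall. The three switches in the nest have visibly lower caps, and bay 4 is empty. The wrist view shows the switch at (420,182), and the gripper is clear. Handing in.

```bash
python3 -m handwheel '[0,0,0,0,0,0,0.9,0,0,0,0,0,0,0.9,0,0,0,0,0,0,0.9]' >/dev/null; python3 -c "from station import *;print(hand_in())"
```

```text
the job is handed in; nothing more can be done
None
```

The job is handed in: all three good switches clicked, and the stiff one stands unclicked in the reject tray. It took about 16 s of the 58 s allowed, and the hand-in itself gives no verdict.

- **Clicking:** I pressed the caps in bays 2, 1 and 3 with the shut fingers. The highest reading was 6.4 N, and each time the force fell to about zero and stayed there as the tool went lower, which is the click.
- **Stiff switch:** Bay 4 was taken as stiff by elimination; I did not press it. I lifted it out by the housing and lowered it until the tool force reversed from about −2 N to +3 N, at the height expected for the tray floor. Then I let go.
- **Last checks:** By the tool position at release, the switch is about 8 mm from the tray centre. The last pictures show it upright with its cap still high, the three clicked switches standing in their bays with lower caps, and the gripper clear of everything. In the parts of the bench they cover, nothing else had moved.
- **Disagreement:** The top and wrist cameras differed by about 3 mm along the row of bays. I used values in between, and it caused no trouble.

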